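# Tap the slide carrier home with the hooked pusher

### The job

Take the hooked pusher out of the large beaker and with its blade gently nudge the slide carrier along the channel of the stage until its nose just meets the stop hidden under the hood; do not shove the stop along and do not touch the carrier with the gripper. Then hang the pusher back by its lip over the rim of the large beaker, blade inside, with the beaker standing, and leave the other things on the bench alone.

Things in the scene. Friction and masses are not known exactly. Their poses are not given: they have to be found in the camera images.
- stage: Aluminium stage fixed to the bench, 250 x 64 mm, with a straight open-topped channel 24 mm wide. Origin on the bench under the middle of the hood's mouth; x runs along the channel into the hood, z up. Channel floor 8 mm above the bench, walls to 26 mm; channel open from x = -165 mm to 0. The grey hood covers x = 0 to 85 mm, 34 mm high, 18 mm clear inside; far end closed.
- stop_face (a point): Middle of the face of the stop that the carrier's nose must meet, inside the channel under the hood and out of sight, 18 to 48 mm behind the mouth; axes as the stage. The stop is held only by friction: about 4.5 N along the channel makes it slip further in, and it does not come back.
- carrier: Dark steel slide carrier lying in the channel, 70 x 21 mm, 14 mm high at its tail, 60 g, with a glass slide on it. Origin in the middle of its underside; x points to its nose, towards the hood. It slides in the channel with under 1 N. It starts wholly in front of the hood.
- carrier_nose (a point): Middle of the carrier's front face, 35 mm ahead of its origin.
- carrier_tail (a point): Middle of the carrier's upright rear face (21 mm wide, 14 mm high), where it is pushed: 35 mm behind its origin and 7 mm above its underside. When home, the tail still sticks out 22 to 52 mm in front of the hood.
- pusher: Hooked pusher, 100 mm tall, 60 g, at the start hanging inside the large beaker, lip over the rim. Origin at the middle of the blade's lower edge; z up along the blade to the handle, x towards the lip side. Steel blade 14 mm wide (y), 5 mm thick (x), up to z = 58 mm. Black handle 14 mm (x) by 22 mm (y), from z = 56 to 100 mm, centred over the blade.
- pusher_lip (a point): Lower end of the pusher's lip, at x = 16.5, z = 38 mm in the pusher's frame. The lip is a 4 mm bar leaving the blade towards +x, its underside at z = 50 mm, bent down at x = 14.5 to 18.5 mm: the gap of 12 mm between blade and lip takes the rim.
- pusher_handle (a point): Middle of the pusher's handle, 78 mm above the blade's lower edge.
- big_beaker: The large straight-walled glass beaker without a spout, 76 mm across, 90 mm high, wall 3.5 mm, inner floor 5 mm up, 0.3 kg, standing loose. Origin in the middle of its underside, z up. The pusher starts hanging at its +y side and may be hung back anywhere round the rim: its origin is then about 30 mm from the beaker's axis and 40 mm above its underside, its x pointing radially outward.
- beaker_rim (a point): Middle of the large beaker's mouth, at rim height (90 mm above its underside). The rim's outer radius is 38 mm, the inner 34.5 mm.
- beaker_100: Small glass beaker, 53 x 61 x 70 mm, a bystander; origin under its middle.
- petri_dish: Petri dish, 91 mm across, 16 mm high, a bystander; origin under its middle.
- timer: White bench timer, 66 x 62 x 20 mm, a bystander; origin under its middle.

How it is judged (in metres and radians):
On the way:
1. with the pusher out of the beaker, the carrier's nose has come to the hidden stop (x of carrier_nose in the frame of stop_face above -0.002 m and distance of stop_face from where it was at the start of the episode below 0.005 m and horizontal distance between pusher and beaker_rim above 0.06 m), for 0.2 s.
At the end, for the whole second after the job is handed in: The carrier's nose is within 2 mm of the stop, the stop is within 5 mm of where it was set, and the pusher hangs at rest in the standing large beaker: blade inside the rim, lip outside it, blade edge 34 to 50 mm above the beaker's underside, leaning less than 20 degrees (x of carrier_nose in the frame of stop_face above -0.002 m and distance of stop_face from where it was at the start of the episode below 0.005 m and horizontal distance between pusher and beaker_rim below 0.035 m and horizontal distance between pusher_lip and beaker_rim above 0.035 m and z of pusher in the frame of big_beaker between 0.034 and 0.05 m and angle between pusher's own z axis and vertical below 0.35 rad and linear speed of each of pusher, carrier below 0.02 m/s and angle between big_beaker's own z axis and vertical below 0.1 rad and contact force between pusher and stage below 0.2 N); the robot touches nothing.
It fails at once if the stop is shoved more than 5 mm from where it was set (distance of stop_face from where it was at the start of the episode above 0.005 m).
It fails at once if the gripper or arm touches the carrier (contact force between any of the fingers, the arm and carrier above 0.5 N).
It fails at once if the large beaker is tipped by more than 25 degrees (angle between big_beaker's own z axis and vertical above 0.44 rad).
It fails at once if the small beaker, petri dish or timer is moved more than 30 mm (distance of any of beaker_100, petri_dish, timer from where it was at the start of the episode above 0.03 m).
It also fails if it takes over 64 s, if anything falls off the work surface, if the arm or the gripper's body presses on something with over 40 N, if the wrist force passes 120 N, or if a joint passes its speed limit or range.

### The arm

A 6-joint arm with a two-finger parallel gripper is mounted at the origin on a cart in front of the work surface, level with it; the furniture and walls round the work are solid. World frame = base frame: x ahead of the robot, y to its left, z up, the work surface at z = 0. Lengths are in m, angles in degrees, forces in N, time in s.
With the tool pointing down it reaches from about 0.4 to 0.825 m from the base axis. Payload 7 kg.
Tool frame: the origin (TCP) lies on the centre line of the jaws, within the pads' length; the fingertips stand 8 mm ahead of it and the grasp point (between the pads) lies 11 mm behind it (r.tcp_to_tips is the distance from the TCP to the fingertips, in m); z points along the fingers, y is the direction in which the jaws open and shut (so a half turn about z gives the same grasp; the last joint's range is limited). The gripper opens to 88 mm and grips with 3 to 60 N. Pads are 19 mm wide; open, the fingers measure 130 mm over their backs; the gripper's body (78 mm by 193 mm) begins 47 mm behind the grasp point.
Start: joints at [-48.581, 20.546, 0.682, 0, -70.136, -16.507], TCP at [0.284, -0.612, 0.235] pointing down, gripper open.
Joint ranges: [-176.03, 176.03], [-82.01, 121.73], [-58.28, 71.71], [-173.87, 95.51], [-174.79, -0.11], [-173.66, 173.66]. Speed limits (degrees/s): [136.94, 136.94, 172.46, 180, 180, 180].

### API

Orientations are given as [roll, pitch, yaw] about the fixed x, y, z axes, in that order (R = Rz(yaw) Ry(pitch) Rx(roll)).
In Python, from plant import r gives the robot as it stands.
- The arm moves only by the tool drive_tool, never from a script. Its argument "plan" is text: rows parted by semicolons, each of 4 numbers parted by spaces: the shift along the tool's x, y, z in cm, then the turn about the tool's z in rad. A call has 1 to 8 rows; each row is the pose to reach, as a shift and turn from the pose commanded when the call began, along the tool's axes at that moment; what a row does not reach only later rows make up. A row lasts 1/8 s, in which the tool goes at most 62.5 mm and 10.7 degrees, less where a joint would pass 70% of its speed; a pose out of reach is approached as far as the arm can. A call with a gripper value outside its range is refused whole. "fingers" is the closure, from -1 (fully open) to 1 (shut), set as the call begins (left out, the last holds). The fingers move at their own pace and stop on an object; "squeeze" is the grip in N (left out, the last holds). Time passes only in rows, so rows that repeat a pose let the fingers close. It gives the time, the measured TCP pose, the force and the opening at its end, in the units of the state.
- r.get_state(): the state, without advancing time (a new reading comes with each control period).
- r.capture(name): name is "side" or "top"; returns a dict with "frame" (480x640x3 uint8, red, green, blue), "fovy" (degrees; the focal length in pixels is half the picture's height over the tangent of half this angle, whatever the lens; pixels are square), "cx", "cy" (the principal point, pixels), "rvec" (rotation vector, rad) and "tvec" (3), from world to camera coordinates, as OpenCV has them. Camera axes: x right, y down, z forward; pixel columns grow to the right and rows downward; lengths in m; the calibration is good to about 2 mm. A picture is of the moment at which its call begins. There is no depth.
- r.close_job(): hands the job in, once; it reports no verdict.
The state is a dict: "time_s": time; "joints": joint angles; "qd": joint speeds; "joint_torque": joint torques, N m; "tcp_pos": TCP position; "eef_rot": TCP orientation; "contact_force": force on the tool from outside, world axes, zero at the start; "moment": the same for the moment, N m; "gripper_width": finger opening in m.
Only numpy, scipy, OpenCV 4.12 (cv2) and the standard library are available. Lean on these libraries where they do the work, as an engineer would, in place of code of your own. Each camera call takes 0.05 s, during which the arm holds its last target. There are 200 camera calls.

## Working session

There is one attempt and no reset: what is moved stays moved. The work goes in short steps, Python scripts to look and compute and a tool call to move; the robot and the scene stay as the last step left them, time stands still between calls to the robot, and variables do not carry over. Pictures are saved under pics/ and viewed, about 8 in all and at most 12, crops included, and the job is handed in when it is done.

Besides the shell and the picture viewer there is one more tool, called after "Emit:" as name(argument=value, ...), one argument or row to a line, values as JSON. drive_tool: Moves the arm, as the interface text tells. Its arguments: {"type":"object","properties":{"plan":{"type":"string"},"fingers":{"type":"number"},"squeeze":{"type":"number"}},"required":["plan"]}

```bash
mkdir -p pics; ls
python3 - <<'E'
from plant import r
import cv2,numpy as np
print(r.get_state())
for n in("top","side"):
    c=r.capture(n); cv2.imwrite(f"pics/{n}0.png",c["frame"][...,::-1])
    print(n,c["fovy"],c["cx"],c["cy"],c["rvec"],c["tvec"], {k for k in c})
    R=cv2.Rodrigues(np.array(c["rvec"],float))[0]; print(-R.T@np.array(c["tvec"]).ravel(), R)
E
```

```text
pics
{'time_s': 0.0, 'joints': array([-4.85826460e+01,  2.05916739e+01,  6.32122452e-01, -1.79706088e-02,
       -7.01362738e+01, -1.65089305e+01]), 'qd': array([ 0.02329776,  0.06436527,  0.07677863,  0.06068166, -0.00691042,
        0.0563406 ]), 'joint_torque': array([ 2.81075936e-04, -5.82715631e+01,  2.93050700e+01,  6.99755743e+00,
        6.74096664e-03, -1.71473589e-04]), 'tcp_pos': array([ 0.28406629, -0.61177825,  0.23361421]), 'eef_rot': array([ 1.79903324e+02, -1.10355481e-02, -1.55097687e+02]), 'contact_force': array([-0.64476714,  0.51508623, -0.15122045]), 'moment': array([ 0.01238862, -0.03217317,  0.02036555]), 'gripper_width': 0.08755533224907269}
top 54.98911596073408 319.40311032769455 235.6665463340065 [ 2.14514256 -2.15674111  0.18531505] [-0.01710596  0.53651406  0.87672071] {'fovy', 'rvec', 'frame', 'tvec', 'cx', 'cy'}
[ 0.39700661 -0.00184907  0.94824126] [[-0.00684015 -0.99979696  0.01895388]
 [-0.98837571  0.00388078 -0.15198157]
 [ 0.15187716 -0.01977313 -0.98820157]]
side 45.3413031576865 312.64393268488647 249.7408371211148 [ 2.03543944 -0.55079976  0.32300681] [-0.46082589  0.22278859  1.06580797] {'fovy', 'rvec', 'frame', 'tvec', 'cx', 'cy'}
[-0.01575031 -0.93346413  0.72549193] [[ 0.86263067 -0.50582483  0.00309204]
 [-0.24964357 -0.43104121 -0.86711104]
 [ 0.4399391   0.74722467 -0.49810529]]
```

View pics/top0.png

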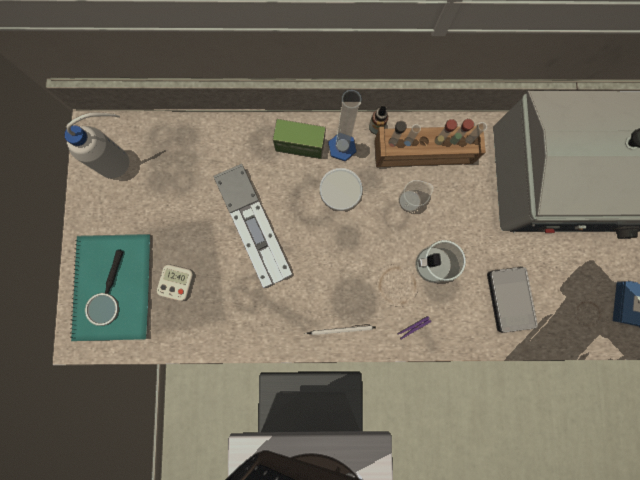

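View pics/side0.png

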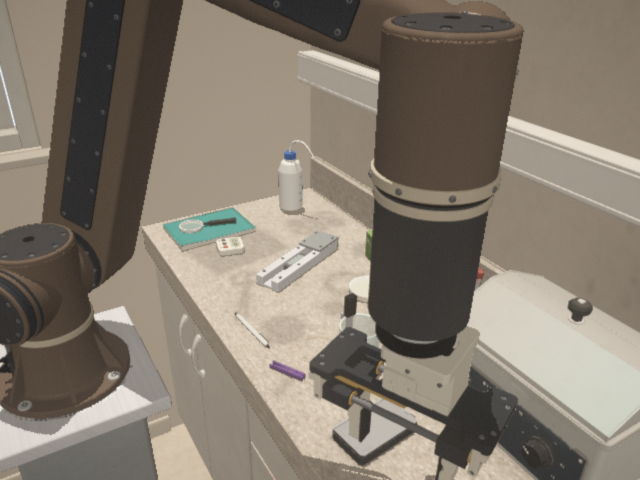

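The top view shows the stage at about (215–290, 168–287) with the hood at the top. The big beaker is at (442,262), its pusher handle at (433,260) on the left (+y) side. The side view has the beaker partly hidden behind the gripper. I'll enlarge the top-view regions to measure.

```bash
cat > h.py <<'E'
import cv2,numpy as np
from plant import r
def cam(n):
    c=r.capture(n); R=cv2.Rodrigues(np.array(c["rvec"],float))[0]; t=np.array(c["tvec"],float).ravel()
    f=240/np.tan(np.radians(c["fovy"])/2); return c["frame"][...,::-1].copy(),(R,t,f,c["cx"],c["cy"])
def px2w(p,z,C):
    R,t,f,cx,cy=C; o=-R.T@t; d=R.T@np.array([(p[0]-cx)/f,(p[1]-cy)/f,1]); return o+d*(z-o[2])/d[2]
def w2px(w,C):
    R,t,f,cx,cy=C; q=R@np.array(w,float)+t; return np.array([f*q[0]/q[2]+cx,f*q[1]/q[2]+cy])
def crop(im,x0,y0,x1,y1,s,grid=10):
    o=cv2.resize(im[y0:y1,x0:x1],None,fx=s,fy=s,interpolation=cv2.INTER_CUBIC)
    for x in range(x0-x0%grid+grid,x1,grid): cv2.line(o,((x-x0)*s,0),((x-x0)*s,6),(0,0,255),1); cv2.putText(o,str(x),((x-x0)*s-9,16),0,.32,(0,0,255))
    for y in range(y0-y0%grid+grid,y1,grid): cv2.line(o,(0,(y-y0)*s),(6,(y-y0)*s),(0,0,255),1); cv2.putText(o,str(y),(7,(y-y0)*s+3),0,.32,(0,0,255))
    return o
def hcat(a,b):
    h=max(a.shape[0],b.shape[0]); p=lambda i:cv2.copyMakeBorder(i,0,h-i.shape[0],0,0,cv2.BORDER_CONSTANT); return np.hstack([p(a),p(b)])
E
python3 - <<'E'
from h import *
im,C=cam("top")
cv2.imwrite("pics/c1.png",hcat(crop(im,208,160,296,292,4),crop(im,412,235,472,289,7)))
E
```

```text
(no output)
```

View pics/c1.png

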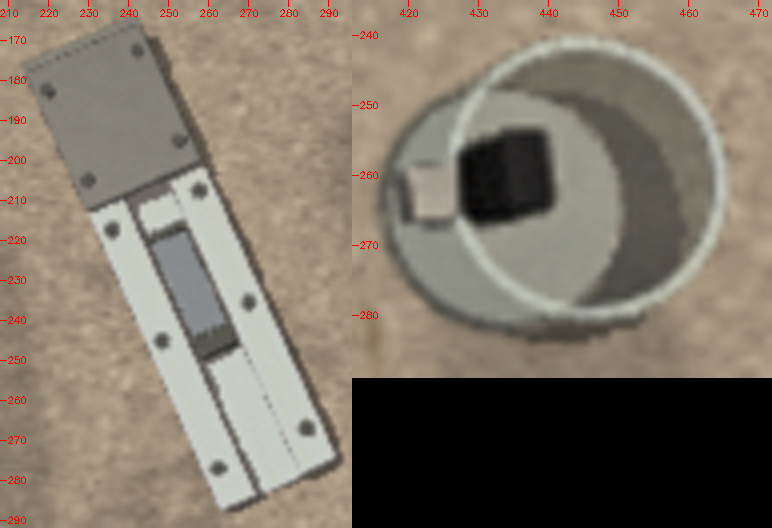

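Crop: the rim circle is centred at about (445.7,260.2) with radius 19.6 px, and the handle top spans (427–441, 253–267). Stage corners: hood (214,176), (242,166), (260,200.5), (230.5,212.5) and near end (264,287.5), (293.5,274.5). The carrier tail is near (259,249)–(268,246).

Run:
```python
from h import *
im,C=cam("top")
P=lambda p,z:px2w(p,z,C).round(4)
print("rim",P((445.7,260.2),.09),"edges",[P(p,.09) for p in((426.3,260),(465,260),(445.7,240.7),(445.7,280))])
print("handle top",[P(p,.14) for p in((427,256.5),(429,267),(441,264.5),(440,253.5))])
print("lip",P((419.5,263),.092))
for n,p,z in(("hTL",(214,176.5),.034),("hTR",(242,166),.034),("hFR",(260,200.5),.034),("hFL",(230.5,212.5),.034),("nL",(264,287.5),.026),("nR",(293.5,274.5),.026),("tailL",(257,246.5),.022),("tailR",(267.5,243),.022),("slide0",(250,219),.02),("pet",(341,190),.016),("sb",(415,197),.07),("timer",(175,283),.02)): print(n,P(p,z))
```

```text
rim [ 0.4814 -0.2559  0.09  ] edges [array([ 0.4819, -0.2193,  0.09  ]), array([ 0.4816, -0.2924,  0.09  ]), array([ 0.5183, -0.2577,  0.09  ]), array([ 0.4443, -0.2541,  0.09  ])]
handle top [array([ 0.4832, -0.2082,  0.14  ]), array([ 0.4646, -0.2109,  0.14  ]), array([ 0.4689, -0.2324,  0.14  ]), array([ 0.4884, -0.2315,  0.14  ])]
lip [ 0.4762 -0.2058  0.092 ]
hTL [0.6603 0.1938 0.034 ]
hTR [0.6824 0.1374 0.034 ]
hFR [0.61   0.0997 0.034 ]
hFL [0.5854 0.1586 0.034 ]
nL [0.4351 0.0904 0.026 ]
nR [0.4605 0.0319 0.026 ]
tailL [0.5177 0.1058 0.022 ]
tailR [0.5248 0.0848 0.022 ]
slide0 [0.5747 0.1211 0.02  ]
pet [ 0.6362 -0.0661  0.016 ]
sb [ 0.6079 -0.2074  0.07  ]
timer [0.4453 0.2681 0.02  ]
```

```bash
cat >> h.py <<'E'
from scipy.spatial.transform import Rotation as Ro
def st(n=1):
    s=r.get_state(); return np.array(s["tcp_pos"]),np.array(s["eef_rot"]),np.array(s["contact_force"]),s["time_s"],s["gripper_width"]
def shift(target,yaw,cmd=None):
    "tool-axis shift in cm, turn in rad, from pose (pos,yaw) cmd"
    p,e,*_=st(); p,y0=cmd if cmd else (p,e[2])
    d=Ro.from_euler("xyz",[180,0,y0],degrees=True).as_matrix().T@(np.array(target)-p)*100
    print("shift cm",d.round(2),"turn",round(-np.radians((yaw-y0+180)%360-180),3))
E
python3 - <<'E'
from h import *
print(px2w((437.5,260),.14,cam("top")[1]))
shift((.478,-.226,.20),-174,(np.array([.284,-.612,.235]),-155.1))
print(r.tcp_to_tips)
E
```

```text
[ 0.4768804  -0.22655031  0.14      ]
shift cm [-33.85  26.84   3.5 ] turn 0.33
0.008
```

Emit:
drive_tool(
  plan="-5 3.95 0.5 0.1; -10 7.9 1 0.2; -15 11.9 1.5 0.33; -20 15.8 2 0.33; -25 19.8 2.5 0.33; -30 23.8 3 0.33; -33.85 26.84 3.5 0.33; -33.85 26.84 3.5 0.33",
  fingers=-0.2,
)

```text
time_s: 1.25
tcp_pos: [0.4796, -0.223, 0.1993]
eef_rot: [180.0, 0.0, -173.7]
contact_force: [-0.4, -0.5, 0.5]
gripper_width: 0.0523
```

Run:
```python
from h import *
print(st())
im,C=cam("side"); 
for y in (.4814,): print(w2px((.4814,-.2559,.09),C),w2px((.478,-.226,.14),C))
a=w2px((.478,-.226,.12),C).astype(int); x,y=a
s=crop(im,x-65,y-80,x+65,y+70,4)
im2,C2=cam("top"); t=crop(im2,405,225,475,289,4)
cv2.imwrite("pics/c2.png",hcat(s,t)[:600,:800])
```

```text
(array([ 0.4796267 , -0.22300586,  0.19930283]), array([ 1.79982623e+02,  1.27613189e-03, -1.73716794e+02]), array([-0.42007728, -0.46326145,  0.49125167]), 1.25, 0.05231761307529437)
[359.0721492  324.14305718] [349.33934699 293.75633112]
```

View pics/c2.png

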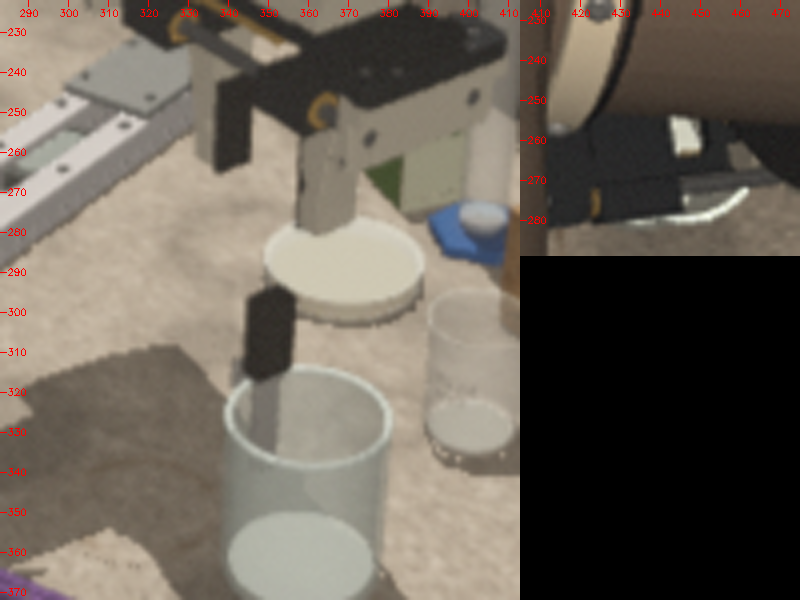

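Run:
```python
from h import *
Cs=cam("side")[1];Ct=cam("top")[1]
def tri(pt,ps):
    K=lambda C:np.array([[C[2],0,C[3]],[0,C[2],C[4]],[0,0,1]])@np.c_[C[0],C[1]]
    X=cv2.triangulatePoints(K(Ct),K(Cs),np.array(pt,float),np.array(ps,float)).ravel(); return X[:3]/X[3]
print("rim",tri((445.7,260.2),(360,326.3)),"handle",tri((437.5,260),(350.4,295.2)))
print(px2w((360,326.3),.09,Cs),px2w((350.4,295.2),.14,Cs))
p,e,*_=st();print(p,e)
shift((.477,-.2255,.109),-174)
```

```text
rim [ 0.48223933 -0.25742064  0.0857146 ] handle [ 0.47824384 -0.22781257  0.13763512]
[ 0.47923804 -0.26201295  0.09      ] [ 0.47710357 -0.2307981   0.14      ]
[ 0.47791737 -0.22676467  0.19962824] [-1.79996776e+02 -4.03151731e-03 -1.74031339e+02]
shift cm [0.08 0.14 9.06] turn -0.001
```

Both cameras put the handle at about (0.477, −0.228) with its top near 0.14, which fits the 30 mm offset from the beaker axis. Descending and gripping.

Emit:
drive_tool(
  plan="0.05 -0.1 3 0; 0.05 -0.1 6 0; 0.05 -0.1 8 0; 0.05 -0.1 9 0; 0.05 -0.1 9 0; 0.05 -0.1 9 0",
)

```text
time_s: 2.2
tcp_pos: [0.4783, -0.2277, 0.1104]
eef_rot: [-180.0, 0.1, -174.0]
contact_force: [-0.3, -0.5, 0.1]
gripper_width: 0.0525
```

Emit:
drive_tool(
  plan="0 0 0 0; 0 0 0 0; 0 0 0 0; 0 0 0 0; 0 0 0 0; 0 0 0 0; 0 0 0 0; 0 0 0 0",
  fingers=1,
  squeeze=30,
)

```text
time_s: 3.2
tcp_pos: [0.4779, -0.2272, 0.1096]
eef_rot: [180.0, 0.0, -174.0]
contact_force: [0.0, 0.5, 1.0]
gripper_width: 0.014
```

Run:
```python
from h import *
print(st())
im,C=cam("side"); x,y=w2px((.478,-.226,.10),C).astype(int)
cv2.imwrite("pics/c3.png",crop(im,x-60,y-60,x+60,y+60,4))
```

```text
(array([ 0.47786373, -0.22720318,  0.10958498]), array([ 1.79998749e+02,  7.96829729e-04, -1.73993905e+02]), array([0.00655214, 0.4939475 , 1.04823666]), 3.2, 0.01396379881775613)
```

View pics/c3.png

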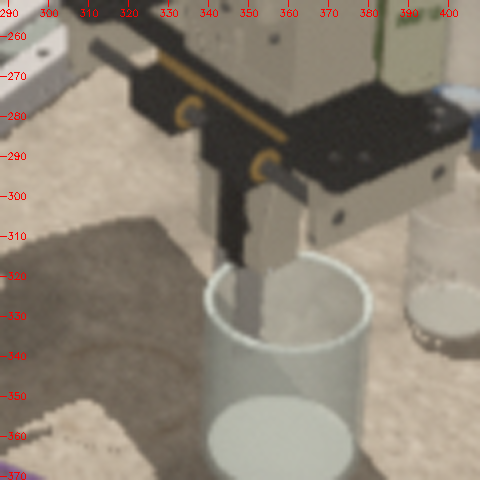

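Grasp is flat (opening 14.0 mm), blade inside the rim. Lift, then carry and turn by about 108°.

Emit:
drive_tool(
  plan="0 0 0 0; 0 0 -2 0; 0 0 -4 0; 0 0 -6 0; 0 0 -8 0; 0 0 -9 0; 0 0 -9 0",
  squeeze=50,
)

```text
time_s: 4.12
tcp_pos: [0.478, -0.2272, 0.1998]
eef_rot: [-180.0, 0.1, -174.0]
contact_force: [-0.0, 0.9, -0.8]
gripper_width: 0.0137
```

Emit:
drive_tool(
  plan="-0.7 3.9 0 -0.18; -1.4 7.8 0 -0.36; -2.1 11.6 0 -0.54; -2.8 15.5 0 -0.72; -3.5 19.4 0 -0.9; -4.2 23.2 0 -1.08; -4.9 27 0 -1.26; -5.67 30.9 0 -1.44",
)

```text
time_s: 5.12
tcp_pos: [0.5014, 0.0871, 0.1985]
eef_rot: [179.9, -0.0, -91.2]
contact_force: [0.6, 0.1, -0.9]
gripper_width: 0.0138
```

Run:
```python
from h import *
print(st())
shift((.5020,.0859,.125),-65.7)
```

```text
(array([0.50135814, 0.08710432, 0.19850294]), array([ 1.79921829e+02, -3.37746411e-02, -9.11561640e+01]), array([ 0.59956651,  0.1073191 , -0.92261068]), 5.125, 0.013844724287685302)
shift cm [ 0.12 -0.07  7.35] turn -0.444
```

Emit:
drive_tool(
  plan="0.1 0 2 -0.18; 0.1 0 4 -0.36; 0.1 0 6 -0.45; 0.1 0 7.4 -0.45; 0.1 0 7.4 -0.45; 0.1 0 7.4 -0.45",
)

```text
time_s: 5.88
tcp_pos: [0.5023, 0.0851, 0.126]
eef_rot: [-180.0, -0.0, -65.8]
contact_force: [-0.1, 0.1, 0.7]
gripper_width: 0.0139
```

Run:
```python
from h import *
print(st()); p=st()[0]
im,C=cam("side"); q=p-[0,0,.0696]; print(w2px(q,C),w2px((.5213,.0953,.015),C))
x,y=w2px(q,C).astype(int)
im2,C2=cam("top"); print(w2px(q,C2)); a,b=w2px(q,C2).astype(int)
cv2.imwrite("pics/c4.png",hcat(crop(im,x-50,y-60,x+60,y+40,4),crop(im2,a-50,b-70,a+40,b+40,4)))
```

```text
(array([0.5022529 , 0.08507773, 0.12595729]), array([-1.79973399e+02, -9.64937957e-03, -6.57713888e+01]), array([-0.1089489 ,  0.13834574,  0.66812328]), 5.875, 0.01394660196238338)
[282.04119    254.89624536] [287.57270368 266.04668838]
[265.58052695 252.07296354]
```

View pics/c4.png

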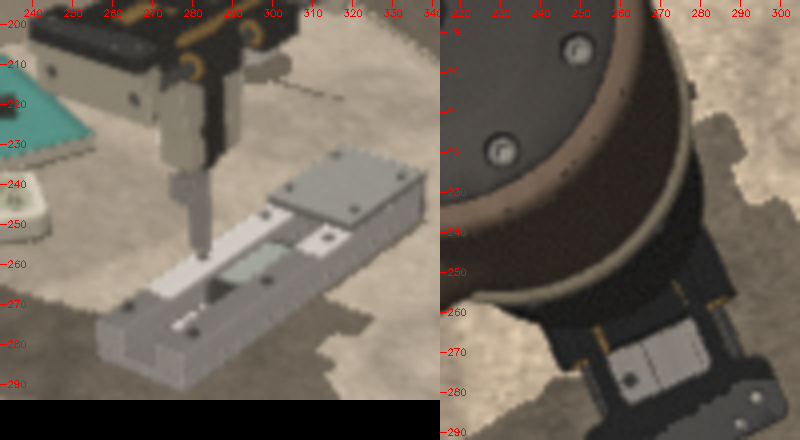

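The blade hangs over the channel behind the tail: blade edge at (282,257), tail at (287,266). Lower into the channel.

Emit:
drive_tool(
  plan="0 0 1 0; 0 0 2 0; 0 0 3 0; 0 0 3.6 0; 0 0 4 0; 0 0 4.3 0; 0 0 4.3 0; 0 0 4.3 0",
)

```text
time_s: 6.98
tcp_pos: [0.5021, 0.0851, 0.0828]
eef_rot: [-180.0, 0.0, -65.7]
contact_force: [0.3, 0.1, -1.0]
gripper_width: 0.014
```

Run:
```python
from h import *
print(st()); p=st()[0]
im,C=cam("side"); q=p-[0,0,.0696]; print(w2px(q,C),"mouth",w2px((.5977,.1292,.034),C))
x,y=w2px(q,C).astype(int)
cv2.imwrite("pics/c5.png",crop(im,x-35,y-40,x+55,y+30,6,5))
F=[]
for i in range(6):
    cam("side"); s=st(); F.append(s[2])
print(np.round(F,2), s[0])
u=np.array([.911,.412]); print("s",(p[:2]-[.5977,.1292])@u,"lat",(p[:2]-[.5977,.1292])@[-.412,.911])
```

```text
(array([0.50206588, 0.08508987, 0.08278392]), array([-1.79973775e+02,  1.05227332e-03, -6.57042818e+01]), array([ 0.29932599,  0.09362059, -0.96152706]), 6.975, 0.014046707440138402)
[282.40060154 270.8393836 ] mouth [308.36886877 245.01019832]
[[-0.13 -0.33  0.38]
 [-0.01 -0.33 -0.4 ]
 [-0.26 -0.26 -0.46]
 [-0.32 -0.56 -1.05]
 [-0.28 -0.42 -0.54]
 [-0.33  0.37  0.14]] [0.50192173 0.08504409 0.08265265]
s -0.10529605511925876 lat -0.0007830697197195408
```

View pics/c5.png

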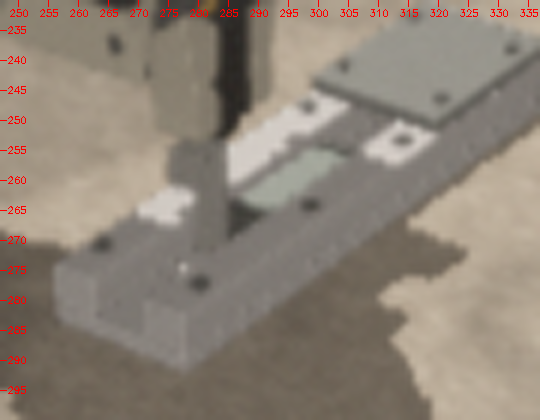

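Blade is inside the channel just behind the tail. A measured gap of about 19 mm plus at least 31 mm of free travel before the earliest stop position makes a 40 mm advance safe.

Emit:
drive_tool(
  plan="0 -0.5 0 0; 0 -1 0 0; 0 -1.5 0 0; 0 -2 0 0; 0 -2.5 0 0; 0 -3 0 0; 0 -3.5 0 0; 0 -4 0 0",
)

```text
time_s: 8.32
tcp_pos: [0.5387, 0.1016, 0.0825]
eef_rot: [-180.0, 0.0, -65.7]
contact_force: [-0.4, -0.2, -0.8]
gripper_width: 0.0139
```

```bash
cat >> h.py <<'E'
def push(n=6):
    F=[];S=[]
    for i in range(n):
        r.capture("side"); s=st(); F.append(s[2]); S.append(s[0])
    F=np.array(F); p=np.mean(S,0); u=np.array([.911,.412])
    print("t",s[3],"s %.4f lat %.4f z %.4f"%((p[:2]-[.5977,.1292])@u,(p[:2]-[.5977,.1292])@[-.412,.911],p[2]),"F along",(F[:,:2]@u).round(2),"mean",F.mean(0).round(2),(F[:,:2]@u).mean().round(2))
E
python3 - <<'E'
from h import *
push(4)
im,C=cam("side"); cv2.imwrite("pics/c6.png",crop(im,245,225,345,300,6,5))
E
```

```text
t 8.525 s -0.0650 lat -0.0008 z 0.0826 F along [ 0.76  0.21 -0.14  0.56] mean [ 0.28  0.22 -0.28] 0.35
```

View pics/c6.png

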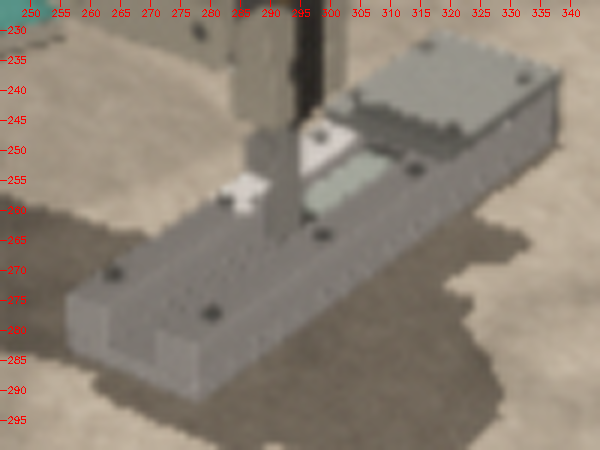

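Emit:
drive_tool(
  plan="0 -0.1 0 0; 0 -0.2 0 0; 0 -0.3 0 0; 0 -0.4 0 0; 0 -0.5 0 0; 0 -0.6 0 0; 0 -0.65 0 0",
)

```text
time_s: 9.45
tcp_pos: [0.5443, 0.1042, 0.0825]
eef_rot: [180.0, -0.0, -65.7]
contact_force: [-0.8, -0.8, 0.3]
gripper_width: 0.0138
```

Emit:
drive_tool(
  plan="0 -0.05 0 0; 0 -0.1 0 0; 0 -0.15 0 0; 0 -0.2 0 0; 0 -0.25 0 0",
)

```text
time_s: 10.07
tcp_pos: [0.5466, 0.1052, 0.0825]
eef_rot: [180.0, -0.0, -65.7]
contact_force: [0.2, -0.4, -0.8]
gripper_width: 0.0134
```

Emit:
drive_tool(
  plan="0 -0.05 0 0; 0 -0.1 0 0; 0 -0.15 0 0; 0 -0.2 0 0; 0 -0.25 0 0",
)

```text
time_s: 10.7
tcp_pos: [0.5489, 0.1062, 0.0826]
eef_rot: [180.0, -0.0, -65.7]
contact_force: [-0.3, -0.1, -0.5]
gripper_width: 0.0134
```

Emit:
drive_tool(
  plan="0 -0.05 0 0; 0 -0.1 0 0; 0 -0.15 0 0; 0 -0.2 0 0; 0 -0.25 0 0",
)

```text
time_s: 11.32
tcp_pos: [0.5511, 0.1072, 0.0826]
eef_rot: [180.0, 0.0, -65.7]
contact_force: [-0.4, -0.5, 0.5]
gripper_width: 0.0139
```

Emit:
drive_tool(
  plan="0 -0.05 0 0; 0 -0.1 0 0; 0 -0.15 0 0; 0 -0.2 0 0; 0 -0.25 0 0",
)

```text
time_s: 11.95
tcp_pos: [0.5534, 0.1083, 0.0826]
eef_rot: [180.0, 0.0, -65.7]
contact_force: [0.5, -0.8, -0.1]
gripper_width: 0.0135
```

Emit:
drive_tool(
  plan="0 -0.05 0 0; 0 -0.1 0 0; 0 -0.15 0 0; 0 -0.2 0 0; 0 -0.25 0 0",
)

```text
time_s: 12.58
tcp_pos: [0.5557, 0.1093, 0.0826]
eef_rot: [-180.0, -0.0, -65.7]
contact_force: [-0.3, -0.5, -0.7]
gripper_width: 0.0138
```

Emit:
drive_tool(
  plan="0 -0.05 0 0; 0 -0.1 0 0; 0 -0.15 0 0; 0 -0.2 0 0; 0 -0.25 0 0",
)

```text
time_s: 13.2
tcp_pos: [0.558, 0.1103, 0.0826]
eef_rot: [180.0, 0.0, -65.7]
contact_force: [-0.7, -0.1, -0.8]
gripper_width: 0.0135
```

Emit:
drive_tool(
  plan="0 -0.05 0 0; 0 -0.1 0 0; 0 -0.15 0 0; 0 -0.2 0 0; 0 -0.25 0 0",
)

```text
time_s: 13.82
tcp_pos: [0.5603, 0.1114, 0.0826]
eef_rot: [180.0, -0.0, -65.7]
contact_force: [-0.8, 0.6, -0.1]
gripper_width: 0.0141
```

Run:
```python
from h import *
push(4)
im,C=cam("side"); cv2.imwrite("pics/c7.png",crop(im,265,225,345,285,8,5))
```

```text
t 14.025 s -0.0414 lat -0.0008 z 0.0826 F along [-0.39  0.08 -0.42 -0.77] mean [-0.25 -0.36 -0.84] -0.37
```

View pics/c7.png

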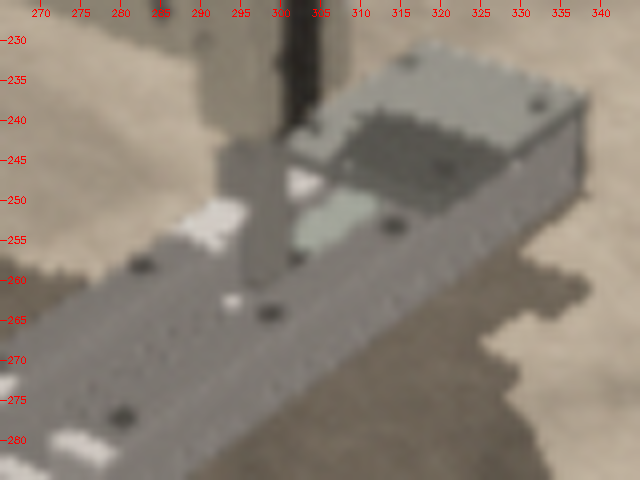

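The carrier moves with the blade: the slide spans (302–312, 249–256) and is entering the hood. Push force is only about 0.4 N, so I keep going.

Emit:
drive_tool(
  plan="0 -0.05 0 0; 0 -0.1 0 0; 0 -0.15 0 0; 0 -0.2 0 0; 0 -0.25 0 0",
)

```text
time_s: 14.7
tcp_pos: [0.5625, 0.1124, 0.0825]
eef_rot: [180.0, -0.0, -65.7]
contact_force: [1.2, 0.4, 0.7]
gripper_width: 0.0137
```

Emit:
drive_tool(
  plan="0 -0.05 0 0; 0 -0.1 0 0; 0 -0.15 0 0; 0 -0.2 0 0; 0 -0.25 0 0",
)

```text
time_s: 15.32
tcp_pos: [0.5648, 0.1134, 0.0826]
eef_rot: [-180.0, 0.0, -65.7]
contact_force: [-1.4, -0.9, 0.3]
gripper_width: 0.0139
```

```bash
python3 -c "
from h import *
push(6)"
```

```text
t 15.625 s -0.0364 lat -0.0008 z 0.0826 F along [ 0.03 -0.43 -0.75 -0.08 -0.44  0.31] mean [-0.17 -0.17 -0.52] -0.23
```

Emit:
drive_tool(
  plan="0 -0.05 0 0; 0 -0.1 0 0; 0 -0.15 0 0; 0 -0.2 0 0",
)

```text
time_s: 16.12
tcp_pos: [0.5666, 0.1142, 0.0825]
eef_rot: [180.0, 0.0, -65.7]
contact_force: [-0.5, -0.6, 0.6]
gripper_width: 0.0139
```

Emit:
drive_tool(
  plan="0 -0.05 0 0; 0 -0.1 0 0; 0 -0.15 0 0; 0 -0.2 0 0",
)

```text
time_s: 16.62
tcp_pos: [0.5684, 0.115, 0.0826]
eef_rot: [180.0, 0.0, -65.7]
contact_force: [-0.2, -0.0, -0.3]
gripper_width: 0.0139
```

Emit:
drive_tool(
  plan="0 -0.05 0 0; 0 -0.1 0 0; 0 -0.15 0 0; 0 -0.2 0 0",
)

```text
time_s: 17.12
tcp_pos: [0.5703, 0.1159, 0.0826]
eef_rot: [-180.0, -0.0, -65.7]
contact_force: [-0.8, 0.2, 0.8]
gripper_width: 0.0142
```

Emit:
drive_tool(
  plan="0 -0.05 0 0; 0 -0.1 0 0; 0 -0.15 0 0; 0 -0.2 0 0",
)

```text
time_s: 17.62
tcp_pos: [0.5721, 0.1167, 0.0825]
eef_rot: [180.0, 0.0, -65.7]
contact_force: [-0.3, 0.1, -0.0]
gripper_width: 0.0138
```

Emit:
drive_tool(
  plan="0 -0.05 0 0; 0 -0.1 0 0; 0 -0.15 0 0; 0 -0.15 0 0",
)

```text
time_s: 18.12
tcp_pos: [0.5735, 0.1173, 0.0826]
eef_rot: [-180.0, -0.0, -65.7]
contact_force: [-0.5, -0.6, -0.3]
gripper_width: 0.0137
```

Run:
```python
from h import *
push(4)
im,C=cam("side"); cv2.imwrite("pics/c8.png",crop(im,275,220,350,275,8,5))
```

```text
t 18.325 s -0.0269 lat -0.0008 z 0.0826 F along [-0.32 -0.22  0.18  0.64] mean [ 0.15 -0.16 -0.26] 0.07
```

View pics/c8.png

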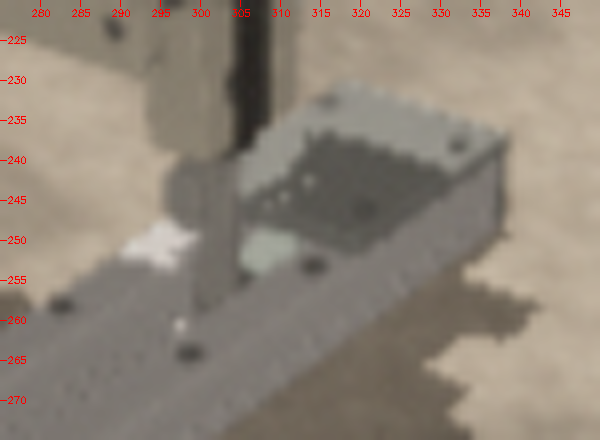

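Carrier still moves with the blade: the slide's visible part shrank to (305–312, 249–254) with no stop force yet. Travel left is about 2.5 mm, plus measurement error, so I use smaller steps.

Emit:
drive_tool(
  plan="0 -0.05 0 0; 0 -0.1 0 0; 0 -0.15 0 0",
)

```text
time_s: 18.75
tcp_pos: [0.5748, 0.1179, 0.0826]
eef_rot: [180.0, -0.0, -65.7]
contact_force: [-1.7, -0.5, 0.2]
gripper_width: 0.0137
```

```bash
python3 -c "
from h import *
push(6)"
```

```text
t 19.05 s -0.0254 lat -0.0008 z 0.0826 F along [-0.78 -0.69 -0.14 -1.04  0.03  0.62] mean [-0.39  0.05 -0.42] -0.33
```

Emit:
drive_tool(
  plan="0 -0.05 0 0; 0 -0.1 0 0; 0 -0.1 0 0",
)

```text
time_s: 19.42
tcp_pos: [0.5758, 0.1184, 0.0826]
eef_rot: [-180.0, 0.0, -65.7]
contact_force: [-0.4, -0.2, 0.0]
gripper_width: 0.0133
```

```bash
python3 -c "
from h import *
push(5)"
```

```text
t 19.675 s -0.0244 lat -0.0008 z 0.0826 F along [-0.07  0.02 -1.14  0.19  0.3 ] mean [-0.23  0.17 -0.21] -0.14
```

Emit:
drive_tool(
  plan="0 -0.05 0 0; 0 -0.1 0 0; 0 -0.1 0 0",
)

```text
time_s: 20.05
tcp_pos: [0.5764, 0.1186, 0.0825]
eef_rot: [180.0, 0.0, -65.7]
contact_force: [-2.4, -0.3, 1.1]
gripper_width: 0.0139
```

```bash
python3 -c "
from h import *
push(5)"
```

```text
t 20.3 s -0.0238 lat -0.0009 z 0.0825 F along [-1.79 -1.55 -2.21 -2.07 -2.35] mean [-1.8  -0.87  1.04] -1.99
```

Emit:
drive_tool(
  plan="0 -0.03 0 0; 0 -0.03 0 0; 0 -0.03 0 0",
)

```text
time_s: 20.68
tcp_pos: [0.5765, 0.1186, 0.0825]
eef_rot: [179.9, -0.0, -65.7]
contact_force: [-4.0, -1.5, 2.4]
gripper_width: 0.0135
```

```bash
python3 -c "
from h import *
push(5)"
```

```text
t 20.925 s -0.0237 lat -0.0009 z 0.0825 F along [-5.36 -3.32 -4.23 -4.75 -5.37] mean [-4.33 -1.61  2.62] -4.61
```

The stop is reached: force climbed to 2 N and then about 4.5 N, with the blade standing still at s = −0.0237 m. Back off and lift.

Emit:
drive_tool(
  plan="0 0.2 0 0; 0 0.7 0 0; 0 1.5 0 0; 0 2.5 0 0; 0 2.5 -3 0; 0 2.5 -7 0; 0 2.5 -11 0; 0 2.5 -11.7 0",
)

```text
time_s: 21.92
tcp_pos: [0.5552, 0.109, 0.2029]
eef_rot: [-179.7, 0.0, -65.7]
contact_force: [0.2, 0.4, -0.8]
gripper_width: 0.0136
```

Run:
```python
from h import *
push(3)
shift((.478,-.2272,.1998),-174)
im,C=cam("side"); cv2.imwrite("pics/c9.png",crop(im,265,200,350,275,8,5))
```

```text
t 22.075 s -0.0482 lat -0.0007 z 0.2006 F along [ 0.51 -0.03 -0.26] mean [-0.14  0.47 -0.79] 0.07
shift cm [27.49 20.68 -0.06] turn 1.89
```

View pics/c9.png

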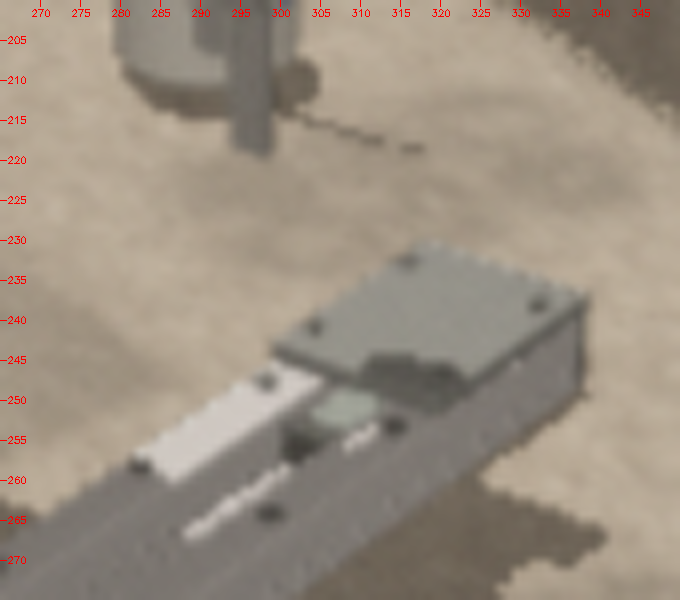

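Carrier left home, tail at (302,256) sticking out of the hood; the blade is free. Returning to the beaker.

Emit:
drive_tool(
  plan="3.4 2.6 0 0.18; 6.9 5.2 0 0.36; 10.3 7.8 0 0.54; 13.7 10.3 0 0.72; 17.2 12.9 0 0.9; 20.6 15.5 0 1.08; 24 18.1 0 1.26; 27.5 20.7 0 1.44",
)

```text
time_s: 23.12
tcp_pos: [0.4773, -0.2283, 0.198]
eef_rot: [179.9, -0.1, -148.5]
contact_force: [0.7, -0.2, -0.4]
gripper_width: 0.014
```

Emit:
drive_tool(
  plan="0 0 0 0.18; 0 0 0 0.36; 0 0 0 0.45; 0 0 0 0.45; 0 0 0 0.45; 0 0 0 0.45",
)

```text
time_s: 23.88
tcp_pos: [0.4785, -0.2271, 0.1992]
eef_rot: [180.0, -0.0, -173.9]
contact_force: [0.2, -0.0, -0.7]
gripper_width: 0.0134
```

Run:
```python
from h import *
print(st())
shift((.478,-.2272,.1998),-174)
im,C=cam("side"); p=st()[0]; print("blade edge",w2px(p-[0,0,.0696],C),"rim",w2px((.482,-.257,.09),C))
cv2.imwrite("pics/c10.png",crop(im,310,240,400,350,5))
```

```text
(array([ 0.47847003, -0.22714719,  0.19923367]), array([ 1.79991798e+02, -2.91936760e-02, -1.73924875e+02]), array([ 0.15313131, -0.04622656, -0.68293402]), 23.875, 0.01341094283291494)
shift cm [ 0.05 -0.   -0.06] turn 0.001
blade edge [349.7322306  298.67141715] rim [359.68981054 324.36196431]
```

View pics/c10.png

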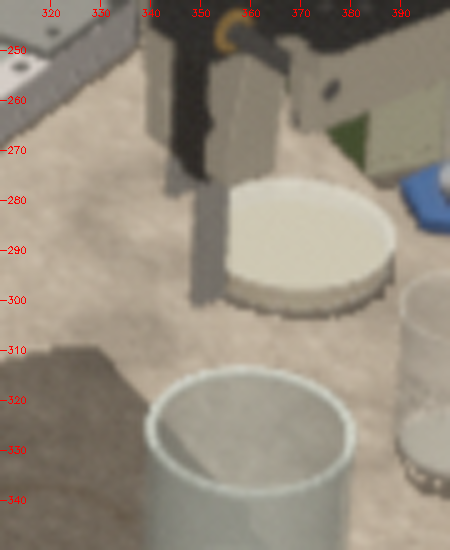

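Beaker unmoved (rim 339–381, 314–339); blade edge at (351,300) is above the inner side of the rim as at extraction. Lowering.

Emit:
drive_tool(
  plan="0.05 0 1.5 0; 0.05 0 3 0; 0.05 0 4.5 0; 0.05 0 6 0; 0.05 0 7.2 0; 0.05 0 7.5 0; 0.05 0 7.5 0",
)

```text
time_s: 24.8
tcp_pos: [0.4782, -0.2274, 0.1245]
eef_rot: [-180.0, -0.0, -174.0]
contact_force: [-0.3, 0.4, -1.6]
gripper_width: 0.0137
```

Emit:
drive_tool(
  plan="0 0 0.3 0; 0 0 0.6 0; 0 0 0.9 0; 0 0 1.1 0; 0 0 1.3 0; 0 0 1.4 0; 0 0 1.4 0; 0 0 1.4 0",
)

```text
time_s: 25.8
tcp_pos: [0.4782, -0.2273, 0.1106]
eef_rot: [-180.0, 0.0, -174.0]
contact_force: [-0.0, 0.6, 0.7]
gripper_width: 0.0138
```

Emit:
drive_tool(
  plan="0 0 0.05 0; 0 0 0.1 0; 0 0 0.1 0",
)

```text
time_s: 26.18
tcp_pos: [0.4781, -0.2273, 0.1096]
eef_rot: [-180.0, 0.0, -174.0]
contact_force: [-0.8, -1.0, 0.7]
gripper_width: 0.0137
```

Emit:
drive_tool(
  plan="0 0 0 0; 0 0 0 0; 0 0 0 0; 0 0 0 0; 0 0 0 0; 0 0 0 0",
  fingers=-0.2,
)

```text
time_s: 26.92
tcp_pos: [0.4781, -0.2273, 0.1096]
eef_rot: [-180.0, 0.0, -174.0]
contact_force: [0.5, -0.7, -0.1]
gripper_width: 0.0529
```

Emit:
drive_tool(
  plan="0 0 -1 0; 0 0 -3 0; 0 0 -6 0; 0 0 -10 0; 0 0 -14 0; 0 0 -14 0",
)

```text
time_s: 27.68
tcp_pos: [0.4798, -0.2278, 0.2539]
eef_rot: [-179.9, 0.4, -174.0]
contact_force: [0.1, -0.3, -0.8]
gripper_width: 0.0523
```

Run:
```python
from h import *
print(st())
im,C=cam("side")
cv2.imwrite("pics/c11.png",hcat(crop(im,320,260,400,360,5),crop(im,250,220,345,300,4)))
```

```text
(array([ 0.47983137, -0.22777485,  0.2538633 ]), array([-179.87052565,    0.38571339, -173.96958039]), array([ 0.05555588, -0.27058264, -0.77248286]), 27.675, 0.052319952575136636)
```

The picture limit is reached, so I'll check numerically. I'll compare the dark handle blob and beaker pixels with the enlarged initial side view, and the carrier region with the picture taken after the push.

Run:
```python
from h import *
im,C=cam("side"); print(w2px((.478,-.226,.12),C))
x,y=w2px((.478,-.226,.12),C).astype(int); x0,y0=x-65,y-80
old=cv2.resize(cv2.imread("pics/c2.png")[:600,:520],(130,150),interpolation=cv2.INTER_AREA); new=im[y0:y0+150,x0:x0+130]
def blob(a):
    m=(a.max(2)<70).astype(np.uint8); m[:280-y0]=0; m[330-y0:]=0; m[:,:335-x0]=0; m[:,375-x0:]=0
    n,l,s,c=cv2.connectedComponentsWithStats(m); k=1+s[1:,4].argmax(); ys,xs=np.where(l==k)
    print(s[k]+[x0,y0,0,0,0],c[k]+[x0,y0],"lean",np.degrees(np.polyfit(ys,xs,1)[0]))
blob(old);blob(new)
d=np.abs(old.astype(int)-new).max(2); R=d[308-y0:350-y0,335-x0:385-x0]; print("beaker diff mean",R.mean(),(R>40).sum(),R.size)
o9=cv2.resize(cv2.imread("pics/c9.png"),(85,75),interpolation=cv2.INTER_AREA)[35:70,20:]; n9=im[235:270,285:350]
print("carrier diff",np.abs(o9.astype(int)-n9).max(2).mean(), (np.abs(o9.astype(int)-n9).max(2)>40).sum())
m=n9.max(2)<75; print("tail dark centroid",np.argwhere(m).mean(0)[::-1]+[285,235] if m.any() else None); m=o9.max(2)<75; print(np.argwhere(m).mean(0)[::-1]+[285,235] if m.any() else None)
# robot clear?
im,Ct=cam("top"); print(w2px((.478,-.226,.14),Ct))
```

```text
[348.95642287 302.85052579]
[344 294  13  23 229] [349.8209607  304.91266376] lean -6.74241260141077
[345 295  13  23 223] [351.14798206 305.9103139 ] lean -8.830995022414735
beaker diff mean 4.130952380952381 27 2100
carrier diff 20.465494505494505 473
tail dark centroid [340.82857143 237.22857143]
[301.8 255.4]
[437.16147522 259.37066633]
```

Handle is within 1 px of its starting hang and the beaker is unchanged. The carrier patch is partly covered by the gripper, so I'll move away and compare it again.

Emit:
drive_tool(
  plan="0 -3 -2 0; 0 -8 -2 0; 0 -13 -2 0; 0 -18 -2 0; 0 -18 -2 0; 0 -18 -2 0",
)

```text
time_s: 28.58
tcp_pos: [0.4963, -0.4061, 0.2681]
eef_rot: [179.9, -0.1, -174.0]
contact_force: [0.4, -0.5, 0.9]
gripper_width: 0.0526
```

Run:
```python
from h import *
im,C=cam("side"); print(st())
o=cv2.resize(cv2.imread("pics/c9.png"),(85,75),interpolation=cv2.INTER_AREA)[35:70,20:60]; n=im[235:270,285:325]
d=np.abs(o.astype(int)-n).max(2); print("diff",d.mean(),(d>40).sum(),d.size)
for a in(o,n):
    m=a.max(2)<85; print(m.sum(),np.argwhere(m).mean(0)[::-1]+[285,235])
# template search of the tail/slide patch
t=o[12:24,12:30]; res=cv2.matchTemplate(n.copy(),t.copy(),cv2.TM_CCOEFF_NORMED); print(cv2.minMaxLoc(res))
# hang in top view: handle blob and rim
it,Ct=cam("top"); i0=cv2.imread("pics/top0.png")
for a in(i0,it):
    w=a[245:275,415:450].max(2)<60; print("handle top",w.sum(),np.argwhere(w).mean(0)[::-1]+[415,245])
for nme,(x,y) in dict(petri=(341,190),sb=(415,197),timer=(175,283)).items():
    d=np.abs(i0[y-22:y+22,x-22:x+22].astype(int)-it[y-22:y+22,x-22:x+22]).max(2); print(nme,d.mean(),(d>40).sum())
```

```text
(array([ 0.49655019, -0.40570789,  0.26870994]), array([ 1.79945264e+02, -7.53741898e-02, -1.73994803e+02]), array([ 0.84160051, -0.18070245,  0.70725969]), 28.625, 0.052649449453511785)
diff 26.132142857142856 335 1400
14 [305.21428571 254.5       ]
5 [301.8 255.4]
(-0.46105852723121643, 0.6443135142326355, (15, 17), (12, 12))
handle top 144 [433.5        260.01388889]
handle top 147 [435.08843537 259.70748299]
petri 23.84452479338843 0
sb 21.270661157024794 0
timer 21.4375 0
```

```bash
python3 -c "
from h import *
for i in range(2):
    it,_=cam('side'); w=it[285:330,335:375].max(2)<70; print(w.sum(),np.argwhere(w).mean(0)[::-1]+[335,285])
print(r.close_job())"
```

```text
212 [351.25943396 305.96698113]
213 [351.23474178 305.96244131]
the job is handed in; nothing more can be done
None
```

The carrier is home against the hidden stop, the pusher hangs back on the large beaker's rim, and the job is handed in. It took about 29 s of the 64 s allowed.

**Push:** With the blade in the channel, I nudged the carrier in steps of a few millimetres at about 0.4 N. The force then rose to 2 N and, on a last 0.3 mm step, to about 4.6 N. By then the blade had stopped moving, with the tail about 21 mm in front of the hood mouth. That force is right at the stop's slip limit, so a slip of a fraction of a millimetre is possible, but the measured position changed by only about 0.1 mm.

**Last checks:**
- **Hang:** the handle is about 1 px from its starting place in the side view and about 1.6 px (2–3 mm) further in towards the beaker's axis in the top view. It was at rest, and the gripper was well clear when I handed in.
- **Beaker:** the side view matches the starting view closely, so it is standing where it was.
- **Carrier:** its tail patch matched at exactly the same pixels after the pusher was hung back.
- **Bystanders:** the small beaker, petri dish and timer show no local change. The picture is about 20 grey levels off overall, which I took to be lighting.

**Not confirmed:**
- **Final hang:** I had used all 12 picture views, so it was checked only by numbers, not by eye.
- **Carrier comparison:** the raw pixel difference was large and the dark-tail centroid shifted by a few pixels. I put both down to the lighting, and the template match score was only 0.64.

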